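# Put the pad cups away in the tilt-tray case

## Task

Put the pad cups away: push the sprung blue tray of the wooden case down by its yellow lip until it lies level and the catch holds it there, then set every white pad cup that is out on the cart upright in the tray, one to a compartment, sitting on the compartment floor. When all of them are in, slide the cover fully home over the tray; leave the cover open until then, and leave the other things on the cart where they are.

Things in the scene. Friction and masses are not known exactly. Their poses are not given: they have to be found in the camera images.
- cup0_mid (a point): white plastic pad cup, a closed round pot 60 mm in diameter and 24 mm high with a black round knob 20 mm in diameter and 26 mm high on the middle of its lid (50 mm high in all, about 0.1 kg). This point is on its axis, half-way up (25 mm above its underside); z is its axis. None if this cup is absent.
- cup1_mid (a point): white plastic pad cup, a closed round pot 60 mm in diameter and 24 mm high with a black round knob 20 mm in diameter and 26 mm high on the middle of its lid (50 mm high in all, about 0.1 kg). This point is on its axis, half-way up (25 mm above its underside); z is its axis. None if this cup is absent.
- cup2_mid (a point): white plastic pad cup, a closed round pot 60 mm in diameter and 24 mm high with a black round knob 20 mm in diameter and 26 mm high on the middle of its lid (50 mm high in all, about 0.1 kg). This point is on its axis, half-way up (25 mm above its underside); z is its axis. None if this cup is absent.
- cup3_mid (a point): white plastic pad cup, a closed round pot 60 mm in diameter and 24 mm high with a black round knob 20 mm in diameter and 26 mm high on the middle of its lid (50 mm high in all, about 0.1 kg). This point is on its axis, half-way up (25 mm above its underside); z is its axis. None if this cup is absent.
- cup4_mid (a point): white plastic pad cup, a closed round pot 60 mm in diameter and 24 mm high with a black round knob 20 mm in diameter and 26 mm high on the middle of its lid (50 mm high in all, about 0.1 kg). This point is on its axis, half-way up (25 mm above its underside); z is its axis. None if this cup is absent.
- cup5_mid (a point): white plastic pad cup, a closed round pot 60 mm in diameter and 24 mm high with a black round knob 20 mm in diameter and 26 mm high on the middle of its lid (50 mm high in all, about 0.1 kg). This point is on its axis, half-way up (25 mm above its underside); z is its axis. None if this cup is absent.
- tray (a joint): tilt (rad) of the blue tray (154 mm front to back, 228 mm wide, hinged along its far edge): 0 level, positive = robot-side edge raised; sprung up to about 0.55. Pushing it down takes 3 to 10 N at the lip. Pressed to its stop, 0.02 rad below level, it is caught by the brass sprung catch at its front left corner and stays at about 0 to 0.01 when let go; let go sooner it springs up.
- tray_lip (a point): middle of the upper face of the yellow push lip (90 mm wide, 34 mm deep) on the tray's front edge, where it is pressed down. It turns with the tray on an arc of 179 mm about the hinge, 3 mm above the hinge plane: 23 mm above the cart top when level, about 116 mm when raised. The catch (52 mm high) stands 92 mm to its left (+y of the case).
- tray_hinge (a point): middle of the tray's hinge line, fixed in the case, 20 mm above the cart top; x of the tray runs from the push lip to the hinge when level, y is along the hinge.
- tray_mid (a point): middle of the upper face of the tray's floor; its axes turn with the tray (x towards the hinge, y along the hinge, z up out of the tray).
- cover_handle (a point): middle of the red bar handle on the aluminium sliding cover: 80 mm long across the slide, 12 mm thick along it, 24 mm high; this point is 12 mm above the cover's top face, 98 mm above the cart top. Cover: 170 x 236 x 6 mm, underside 80 mm above the cart top (clears seated cups); near edge 50 mm in front of the handle. Its x axis points back, away from the robot, along the slide.
- cover (a joint): how far the cover has been slid (m) from its parked place at the back towards the robot over the tray: 0 = fully back, 0.19 = fully home over the tray (end stop). It slides with about 2 N of friction and stays where it is left.
- pocket0 (a point): middle of the floor of compartment 0 of the tray: square, 68 mm by 68 mm inside, walls 16 mm high and 6 mm thick; open at the top; turns with the tray. The case's side walls on either side of the tray are 88 mm high, their inner faces 118 mm from the tray's middle line.
- pocket1 (a point): middle of the floor of compartment 1 of the tray: square, 68 mm by 68 mm inside, walls 16 mm high and 6 mm thick; open at the top; turns with the tray. The case's side walls on either side of the tray are 88 mm high, their inner faces 118 mm from the tray's middle line.
- pocket2 (a point): middle of the floor of compartment 2 of the tray: square, 68 mm by 68 mm inside, walls 16 mm high and 6 mm thick; open at the top; turns with the tray. The case's side walls on either side of the tray are 88 mm high, their inner faces 118 mm from the tray's middle line.
- pocket3 (a point): middle of the floor of compartment 3 of the tray: square, 68 mm by 68 mm inside, walls 16 mm high and 6 mm thick; open at the top; turns with the tray. The case's side walls on either side of the tray are 88 mm high, their inner faces 118 mm from the tray's middle line.
- pocket4 (a point): middle of the floor of compartment 4 of the tray: square, 68 mm by 68 mm inside, walls 16 mm high and 6 mm thick; open at the top; turns with the tray. The case's side walls on either side of the tray are 88 mm high, their inner faces 118 mm from the tray's middle line.
- pocket5 (a point): middle of the floor of compartment 5 of the tray: square, 68 mm by 68 mm inside, walls 16 mm high and 6 mm thick; open at the top; turns with the tray. The case's side walls on either side of the tray are 88 mm high, their inner faces 118 mm from the tray's middle line.
- canister: brass screw-top canister, 68 mm in diameter, 92 mm high; not part of the job. Origin at its underside.
- gauge: round nickel spring-tension gauge lying face up, 68 mm in diameter, 22 mm high, with a 75 mm plunger stem; not part of the job. Origin at its underside.
- driver: rosewood-handled screwdriver lying down, 210 mm long, 29 mm thick; not part of the job. Origin at its underside.
- keyblock: cast iron key holder block, 70 x 130 x 40 mm, with brass keys standing in it; not part of the job. Origin at its underside.
- oil: small oil bottle, 44 mm in diameter, 110 mm high; not part of the job. Origin at its underside.
- mug: blue mug, 76 mm in diameter, 90 mm high; not part of the job. Origin at its underside.
Things that resemble listed ones, but are neither listed nor needed, are in the scene too. What is shaped like the part that bears cup3_mid but green or purple is not meant. Leave any green look-alike of the part that bears cup0_mid alone.

How it is judged (in metres and radians):
On the way, in this order (a step that is already met when the one before it is completed fails the run):
1. the tray lies level, held by its catch, with nothing pressing on it, and the cover is still open (value of joint tray below 0.03 rad and value of joint cover below 0.06 m and contact force between the fingers and tray below 0.3 N), for 0.3 s.
2. every pad cup that is present sits upright on a compartment floor of the level tray, let go, and the cover is still open (value of joint tray below 0.03 rad and value of joint cover below 0.06 m and x of cup0_mid in the frame of tray_mid between -0.076 and 0.076 m and y of cup0_mid in the frame of tray_mid between -0.113 and 0.113 m and z of cup0_mid in the frame of tray_mid between 0.018 and 0.031 m and angle between each of cup0_mid, cup1_mid, cup2_mid, cup3_mid, cup4_mid, cup5_mid's own z axis and vertical below 0.12 rad and x of cup1_mid in the frame of tray_mid between -0.076 and 0.076 m and y of cup1_mid in the frame of tray_mid between -0.113 and 0.113 m and z of cup1_mid in the frame of tray_mid between 0.018 and 0.031 m and x of cup2_mid in the frame of tray_mid between -0.076 and 0.076 m and y of cup2_mid in the frame of tray_mid between -0.113 and 0.113 m and z of cup2_mid in the frame of tray_mid between 0.018 and 0.031 m and x of cup3_mid in the frame of tray_mid between -0.076 and 0.076 m and y of cup3_mid in the frame of tray_mid between -0.113 and 0.113 m and z of cup3_mid in the frame of tray_mid between 0.018 and 0.031 m and x of cup4_mid in the frame of tray_mid between -0.076 and 0.076 m and y of cup4_mid in the frame of tray_mid between -0.113 and 0.113 m and z of cup4_mid in the frame of tray_mid between 0.018 and 0.031 m and x of cup5_mid in the frame of tray_mid between -0.076 and 0.076 m and y of cup5_mid in the frame of tray_mid between -0.113 and 0.113 m and z of cup5_mid in the frame of tray_mid between 0.018 and 0.031 m and contact force between the fingers and cup0 below 0.3 N and contact force between the fingers and cup1 below 0.3 N and contact force between the fingers and cup2 below 0.3 N and contact force between the fingers and cup3 below 0.3 N and contact force between the fingers and cup4 below 0.3 N and contact force between the fingers and cup5 below 0.3 N), for 0.3 s.
3. the cover is slid fully home over the tray (value of joint cover above 0.181 m), for 0.2 s.
At the end, for the whole second after the job is handed in: tray within 0.03 rad of level, cover within 9 mm of its closed end stop, every present pad cup within the tray with its centre 18 to 31 mm above the tray floor and within 0.12 rad of upright, at rest and released (value of joint tray below 0.03 rad and value of joint cover above 0.181 m and x of cup0_mid in the frame of tray_mid between -0.076 and 0.076 m and y of cup0_mid in the frame of tray_mid between -0.113 and 0.113 m and z of cup0_mid in the frame of tray_mid between 0.018 and 0.031 m and angle between each of cup0_mid, cup1_mid, cup2_mid, cup3_mid, cup4_mid, cup5_mid's own z axis and vertical below 0.12 rad and x of cup1_mid in the frame of tray_mid between -0.076 and 0.076 m and y of cup1_mid in the frame of tray_mid between -0.113 and 0.113 m and z of cup1_mid in the frame of tray_mid between 0.018 and 0.031 m and x of cup2_mid in the frame of tray_mid between -0.076 and 0.076 m and y of cup2_mid in the frame of tray_mid between -0.113 and 0.113 m and z of cup2_mid in the frame of tray_mid between 0.018 and 0.031 m and x of cup3_mid in the frame of tray_mid between -0.076 and 0.076 m and y of cup3_mid in the frame of tray_mid between -0.113 and 0.113 m and z of cup3_mid in the frame of tray_mid between 0.018 and 0.031 m and x of cup4_mid in the frame of tray_mid between -0.076 and 0.076 m and y of cup4_mid in the frame of tray_mid between -0.113 and 0.113 m and z of cup4_mid in the frame of tray_mid between 0.018 and 0.031 m and x of cup5_mid in the frame of tray_mid between -0.076 and 0.076 m and y of cup5_mid in the frame of tray_mid between -0.113 and 0.113 m and z of cup5_mid in the frame of tray_mid between 0.018 and 0.031 m and linear speed of each of cup0, cup1, cup2, cup3, cup4, cup5 below 0.03 m/s); the robot touches nothing.
It fails at once if another thing on the cart (canister, gauge, screwdriver, key block, oil bottle or mug) is moved more than 40 mm (distance of any of canister, gauge, driver, keyblock, oil, mug from where it was at the start of the episode above 0.04 m).
It fails at once if the cover is slid over the tray while the tray is not level (value of joint cover above 0.08 m and value of joint tray above 0.06 rad).
Of cup0, cup1, cup2, cup3, cup4, cup5 only 4 to 6 are there at a start; the rules pass over those that are not, and their reading is None.
At some moment in a run one of cup0, cup1, cup2, cup3, cup4, cup5 may be knocked a few centimetres aside while the robot is not near it.
It also fails if it takes over 200 s, if anything falls off the work surface, if the arm or the gripper's body presses on something with over 40 N, if the wrist force passes 120 N, or if a joint passes its speed limit or range.

## Robot

A 7-joint arm with a two-finger parallel gripper is mounted at the origin on the work surface. World frame = base frame: x ahead of the robot, y to its left, z up, the work surface at z = 0. Lengths are in mm, angles in rad, forces in N, time in s.
With the tool pointing down it reaches from about 400 to 900 mm from the base axis. Payload 5.6 kg.
Tool frame: the origin (TCP) lies midway between the tips of the shut fingers; the grasp point (between the pads) lies 19 mm behind it; z points along the fingers, y is the line along which they close (so a half turn about z gives the same grasp; the last joint's range is limited). The gripper opens to 92 mm and grips with 3 to 60 N. Pads are 20 mm wide; open, the fingers measure 128 mm over their backs; the gripper's body (75 mm by 189 mm) begins 69 mm behind the grasp point.
Start: joints at [1.19, 0.468, -0.012, 1.603, 0.006, 1.071, -0.056], TCP at [215.377, -613.288, 214.592] pointing down, gripper open.
Joint ranges: [-2.53, 2.53], [-0.31, 2.02], [-1.57, 1.55], [0.28, 2.44], [-1.29, 4.43], [0.15, 1.84], [-2.92, 2.92]. Speed limits (rad/s): [2.57, 2.57, 3.14, 3.14, 3.14, 3.14, 3.14].

## Interface

Orientations are given as a rotation vector (axis times angle).
In Python, from cell import robot, grip, kin, viewer gives the robot as it stands. Calls block until the motion is done:
- robot.movep(position, orientation): joint-space move of the TCP to a pose.
- robot.servo_line(position, feed=150, rotation=None): straight line of the TCP; rotation=None keeps the orientation; feed is the mean speed in mm/s.
- robot.goto_joints(angles): joint-space move.
- grip(opening, newtons=None): opening from 0.0 (shut) to 1.0 (fully open); newtons is the grip in N (None keeps the last); returns when the fingers have stopped.
- robot.hold(seconds).
- kin.ik(position, orientation): joint angles nearest the present ones, or None.
- robot.observe(): the state.
- viewer.read_camera(name): name is "scene" or "top"; returns the picture (420x560x3 uint8, red, green, blue); there is no depth.
- viewer.camera_info(name): a dict with "camera_matrix" (3x3 intrinsics, pixels), "R" (3x3) and "t" (3): a world point X has camera coordinates R X + t. Camera axes: x right, y down, z forward; pixel columns grow to the right and rows downward; lengths in mm; the calibration is good to about 2 mm. A picture is of the moment at which its call begins. camera_info takes no time and is no camera call.
A pose or a line that the arm cannot do raises robot.IKError and nothing moves.
- robot.job_done(): hands the job in; it is judged then, once.
Trained networks look in the newest picture that a camera, given by its name, has taken for a name from the list of things; names that differ only in an ending like _2 or _b are one class to them, and where a whole thing is asked for, a point or a joint stands for the part that bears it (a point fixed in the world has none). Each returns a list of dicts, best first, with "confidence" (0 to 1); they miss things now and then, are a little off and sometimes report something else, mostly with a low value. They report only what shows in the picture. A call takes as long as a camera call. They do not tell look-alikes from the thing itself.
- viewer.silhouettes(name, camera): "mask" (420x560 bool, what is visible of it).
- viewer.pinpoint(name, camera): "at" ([x, y, z] in mm, in the coordinates of the camera as it stood for that picture, good to about 4 mm: a listed point, or the origin of a listed thing).
The state is a dict: "t": time; "joints": joint angles; "joint_velocities": joint speeds; "joint_torque": joint torques, N m; "tcp_pos": TCP position; "tcp_rot": TCP orientation; "contact_force": force on the tool from outside, world axes, zero at the start; "wrist_torque": the same for the moment, N m; "grip_width": opening from 0.0 (shut) to 1.0 (fully open); "grip_force": force on a finger pad.
Only numpy, scipy, OpenCV 4.12 (cv2) and the standard library are available. Lean on these libraries where they do the work, as an engineer would, in place of code of your own. Each camera call takes 0.05 s, during which the arm holds its last target. There are 200 camera calls.

## Working session

There is one attempt and no reset: what is moved stays moved. The work goes in short steps, each a Python script; the robot and the scene stay as the last script left them, time stands still between calls to the robot, and variables do not carry over. Pictures are saved under pics/ and viewed, at most 14 in all, crops included, and the job is handed in when it is done.

```bash
ls; mkdir -p pics; cat > h.py <<'E'
from cell import robot, grip, kin, viewer
import numpy as np, cv2
def pic(cam,fn=None):
    im=viewer.read_camera(cam)
    if fn: cv2.imwrite('pics/'+fn,im[:,:,::-1])
    return im
def w(cam,p):
    c=viewer.camera_info(cam); return np.array(c['R']).T@(np.array(p)-np.array(c['t']))
def pix(cam,X):
    c=viewer.camera_info(cam); q=np.array(c['camera_matrix'])@(np.array(c['R'])@np.array(X)+np.array(c['t'])); return q[:2]/q[2]
def ray(cam,u,v,z):
    c=viewer.camera_info(cam);R=np.array(c['R']);o=-R.T@np.array(c['t']);d=R.T@np.linalg.inv(c['camera_matrix'])@[u,v,1]
    return o+d*(z-o[2])/d[2]
def pts(name,cam,n=9):
    return [(round(r['confidence'],2),w(cam,r['at']).round(0).tolist(),pix(cam,w(cam,r['at'])).round().tolist()) for r in viewer.pinpoint(name,cam)][:n]
E
cat > a.py <<'E'
from h import *
a=pic('scene','s0.png');b=pic('top','t0.png')
for n in ['cup0_mid','tray_lip','tray_hinge','tray_mid','cover_handle','pocket0','pocket1','canister','gauge','driver','keyblock','oil','mug']:
    for c in ['top','scene']:
        print(n,c,*pts(n,c),sep='\n  ')
print(robot.observe())
for c in ['top','scene']: print(viewer.camera_info(c))
E
python3 a.py
```

```text
pics
cup0_mid
  top
  (0.8, [462.0, -422.0, 19.0], [426.0, 237.0])
  (0.76, [441.0, -532.0, 24.0], [465.0, 241.0])
cup0_mid
  scene
  (0.74, [461.0, -421.0, 27.0], [149.0, 283.0])
  (0.64, [609.0, -0.0, 19.0], [281.0, 245.0])
  (0.61, [440.0, -535.0, 26.0], [112.0, 299.0])
tray_lip
  top
  (0.78, [467.0, 24.0, 116.0], [279.0, 241.0])
tray_lip
  scene
tray_hinge
  top
  (0.58, [615.0, 1.0, 20.0], [284.0, 198.0])
tray_hinge
  scene
  (0.55, [608.0, 3.0, 20.0], [281.0, 244.0])
tray_mid
  top
  (0.6, [547.0, 10.0, 65.0], [282.0, 217.0])
  (0.42, [432.0, 302.0, 26.0], [187.0, 264.0])
tray_mid
  scene
  (0.82, [543.0, 13.0, 66.0], [272.0, 223.0])
cover_handle
  top
  (0.75, [682.0, -9.0, 97.0], [285.0, 170.0])
  (0.16, [730.0, -322.0, 4.0], [381.0, 158.0])
cover_handle
  scene
  (0.69, [683.0, -13.0, 99.0], [292.0, 247.0])
pocket0
  top
  (0.94, [498.0, -55.0, 81.0], [306.0, 231.0])
  (0.73, [525.0, 94.0, 84.0], [254.0, 225.0])
  (0.68, [585.0, 76.0, 48.0], [260.0, 207.0])
  (0.65, [575.0, 13.0, 46.0], [280.0, 209.0])
  (0.64, [511.0, 14.0, 86.0], [282.0, 228.0])
  (0.62, [562.0, -65.0, 45
[... 2735 characters left out ...]
 ],
       [  0.        , 380.66211574, 213.66228588],
       [  0.        ,   0.        ,   1.        ]]), 'R': array([[-0.07172161, -0.99740804, -0.00576279],
       [-0.9716092 ,  0.07117012, -0.22563328],
       [ 0.22545859, -0.0105836 , -0.97419526]]), 't': array([  47.57542329,  555.03395422, 1063.40819517])}
{'camera_matrix': array([[406.89673346,   0.        , 273.81315868],
       [  0.        , 406.89673346, 214.96262234],
       [  0.        ,   0.        ,   1.        ]]), 'R': array([[ 0.62126895,  0.78338901, -0.01807079],
       [ 0.59483478, -0.4864967 , -0.63991605],
       [-0.51009457,  0.38681084, -0.76823232]]), 't': array([-354.19342091, -246.957401  , 1712.50552736])}
```

View pics/t0.png

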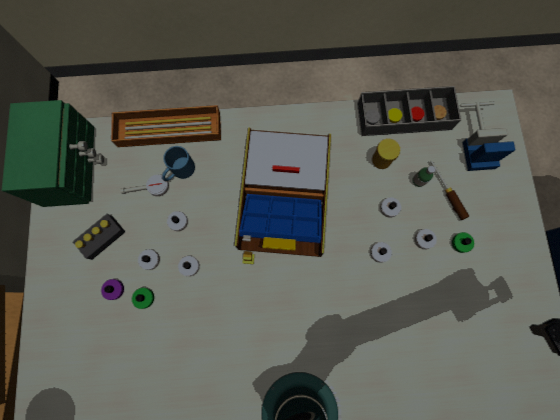

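View pics/s0.png

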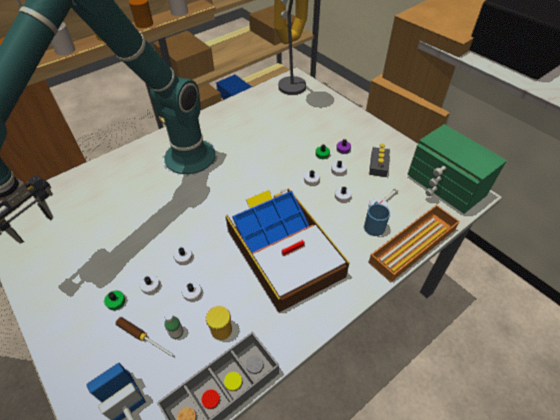

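Six white cups are in view, with knobs in the top picture at (177,220), (148,259), (189,265), (390,207), (425,238) and (381,252). The look-alikes are green at (143,298) and (463,242), and purple at (112,289). The case yaw is about -0.16 rad and the tray is raised. I'll press the tray down first.

```bash
cat >> h.py <<'E'
from scipy.spatial.transform import Rotation as Ro
from scipy import ndimage
def rot(yaw): return (Ro.from_euler('z',yaw)*Ro.from_euler('x',np.pi)).as_rotvec()
def knobs(cam='top',z=37):
    """dark knobs ringed by white, via image; returns list of (pix, world xy)"""
    im=pic(cam).astype(int); hsv=cv2.cvtColor(im.astype(np.uint8),cv2.COLOR_RGB2HSV)
    dark=im.max(2)<65
    lab,n=ndimage.label(dark); out=[]
    for i in range(1,n+1):
        m=lab==i
        if not 12<m.sum()<110: continue
        v,u=ndimage.center_of_mass(m)
        ring=ndimage.binary_dilation(m,iterations=4)&~ndimage.binary_dilation(m,iterations=2)
        r=np.median(im[ring],0)
        if r.min()<110: continue
        p=ray(cam,u,v,z)
        if -700<p[1]<700 and 300<p[0]<900: out.append((round(u,1),round(v,1),int(m.sum()),p[:2].round(1).tolist(),r.tolist()))
    return out
E
cat > b.py <<'E'
from h import *
y=-0.16; ex=np.array([np.cos(y),np.sin(y)]); H=np.array([614,1.])
def P(th,dz=0):
    xy=H-ex*(179*np.cos(th)-3*np.sin(th)); return [*xy,20+179*np.sin(th)+3*np.cos(th)+dz]
grip(0.0)
p=robot.observe()['tcp_pos']; robot.servo_line([p[0],p[1],260])
robot.movep(P(.55,100),rot(y)); robot.servo_line(P(.55,12),feed=120)
f0=robot.observe()['contact_force'][2]
for th in np.arange(.52,-.06,-.04):
    robot.servo_line(P(th),feed=60); f=robot.observe()['contact_force'][2]-f0
    print(round(th,2),round(f,1),robot.observe()['tcp_pos'].round(1))
    if th<.02 and f>14: break
robot.hold(.3)
q=robot.observe()['tcp_pos']; robot.servo_line([q[0],q[1],120],feed=60)
robot.servo_line([q[0],q[1],260]); robot.movep([420,-150,400],rot(y))
pic('top','t1.png');pic('scene','s1.png'); print(robot.observe()['t'])
for n in ['tray_lip','tray_hinge','tray_mid','cover_handle','pocket0','cup0_mid']:
    for c in ['top','scene']: print(n,c,*pts(n,c),sep='\n  ')
for c in ['top','scene']: print(*knobs(c),sep='\n')
E
python3 b.py
```

```text
0.52 2.1 [462.2  25.6 111.5]
0.48 2.8 [459.   26.  105.4]
0.44 3.2 [455.5  26.6  99. ]
0.4 2.6 [452.3  27.   92.4]
0.36 3.0 [449.6  27.5  85.9]
0.32 4.0 [447.2  27.9  79.2]
0.28 4.9 [445.   28.3  72.4]
0.24 3.0 [443.1  28.6  65.6]
0.2 4.2 [441.5  28.9  58.7]
0.16 5.2 [440.1  29.1  51.6]
0.12 4.3 [439.2  29.3  44.6]
0.08 5.4 [438.3  29.4  37.5]
0.04 3.1 [437.8  29.5  30.3]
0.0 5.7 [437.5  29.5  23.2]
-0.04 36.1 [437.5  29.5  18.2]
14.9667
tray_lip
  top
  (0.96, [437.0, 25.0, 23.0], [280.0, 256.0])
  (0.47, [686.0, -11.0, 96.0], [286.0, 168.0])
  (0.44, [479.0, -51.0, 25.0], [304.0, 240.0])
tray_lip
  scene
  (0.92, [436.0, 28.0, 25.0], [257.0, 210.0])
  (0.3, [729.0, -328.0, -1.0], [221.0, 331.0])
tray_hinge
  top
  (0.77, [615.0, 6.0, 19.0], [282.0, 199.0])
  (0.37, [430.0, 305.0, 28.0], [186.0, 265.0])
tray_hinge
  scene
  (0.56, [610.0, 1.0, 16.0], [281.0, 246.0])
tray_mid
  top
  (0.71, [534.0, 13.0, 26.0], [282.0, 224.0])
tray_mid
  scene
  (0.59, [531.0, 14.0, 23.0], [270.0, 228.0])
cover_handle
  top
  (0.6, [680.0, -7.0, 95.0], [285.0, 171.0])
cover_handle
  scene
  (0.89, [6
[... 1799 characters left out ...]
 [457.7, 420.8], [196.0, 203.0, 201.5])
(np.float64(311.6), np.float64(173.5), 22, [429.5, 300.0], [196.0, 203.0, 203.5])
(np.float64(343.5), np.float64(190.0), 24, [570.5, 333.2], [195.5, 202.5, 203.5])
(np.float64(365.9), np.float64(225.4), 18, [740.0, 274.1], [121.0, 128.0, 123.5])
(np.float64(181.4), np.float64(251.0), 31, [428.1, -280.0], [195.0, 202.0, 207.5])
(np.float64(152.2), np.float64(274.6), 36, [448.8, -399.3], [193.0, 200.0, 209.0])
(np.float64(190.3), np.float64(287.4), 34, [566.1, -328.4], [193.0, 201.0, 210.0])
(np.float64(119.9), np.float64(304.8), 30, [482.9, -525.9], [152.0, 160.0, 154.5])
(np.float64(244.5), np.float64(372.7), 15, [884.6, -349.6], [142.0, 139.0, 131.0])
```

```bash
cat > c.py <<'E'
from h import *
T=np.array([[-37,-74],[-37,0],[-37,74],[37,-74],[37,0],[37,74],[0,0],[-94,0],[85,0]])
W=np.array([[481.5,-54],[493.5,17.5],[508,93],[557,-64],[569,10],[577.5,79],[532.5,13.5],[436.5,26.5],[612.5,3.5]])
a=T-T.mean(0);b=W-W.mean(0)
y=np.arctan2((a[:,0]*b[:,1]-a[:,1]*b[:,0]).sum(),(a*b).sum()); R=np.array([[np.cos(y),-np.sin(y)],[np.sin(y),np.cos(y)]])
m=W.mean(0)-R@T.mean(0); print(y,m,(W-(T@R.T+m)).round(1).tolist())
ims=[]
for c,f in [('top','t1'),('scene','s1')]:
    im=cv2.imread(f'pics/{f}.png'); S=8
    u0,v0=pix(c,[*m,24]).astype(int)-[35,30]
    cr=cv2.resize(im[v0:v0+60,u0:u0+70],None,fx=S,fy=S,interpolation=cv2.INTER_CUBIC)
    for px in (-37,37):
        for py in (-74,0,74):
            for z,h,col in ((24,34,(0,255,255)),(40,34,(0,0,255))):
                q=[pix(c,[*(m+R@[px+h*s,py+h*t]),z]) for s,t in ((1,1),(1,-1),(-1,-1),(-1,1))]
                cv2.polylines(cr,[((np.array(q)-[u0,v0]+.5)*S).astype(int)],True,col,1)
    ims.append(cv2.resize(cr,(400,343)))
cv2.imwrite('pics/fit.png',np.hstack(ims))
E
python3 c.py
```

```text
-0.1467208517368266 [530.76703357  13.74269388] [[-1.8, 0.1], [-0.7, -1.7], [3.0, 0.6], [0.4, 0.9], [1.6, 1.7], [-0.7, -2.5], [1.7, -0.2], [-1.3, -1.0], [-2.4, 2.2]]
```

View pics/fit.png

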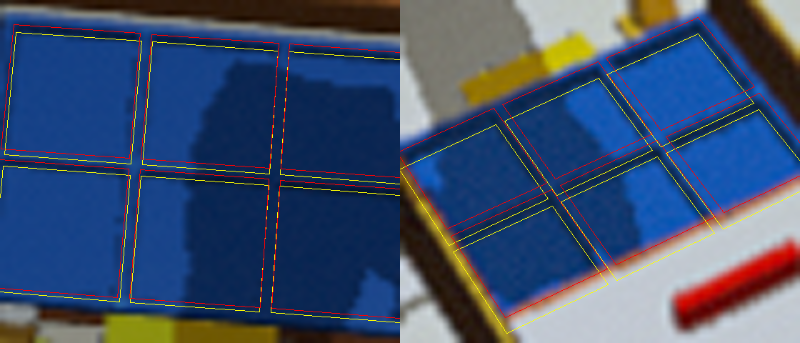

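View pics/t1.png

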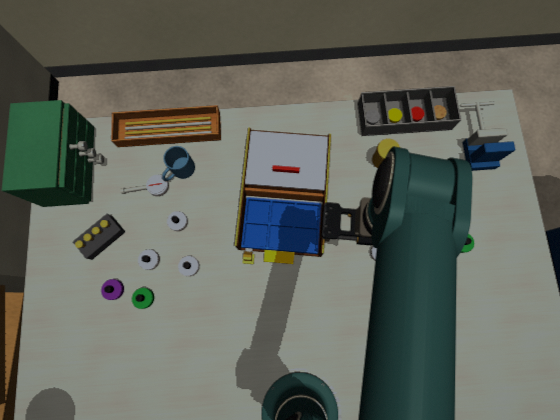

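The tray has latched level and the fitted compartment grid matches both pictures. One right-hand cup has been knocked, from about (462,-422) to (450,-399). Next I'll pick the first cup.

```bash
cat >> h.py <<'E'
Y=-0.147; M=np.array([530.8,13.7]); FZ=24; RM=np.array([[np.cos(Y),-np.sin(Y)],[np.sin(Y),np.cos(Y)]])
def pocket(i,j): return M+RM@[37*i,74*j]
def tcp(): return robot.observe()['tcp_pos']
def cups():
    """white cups (bluish-white ring) seen outside the case, merged from both cameras"""
    out=[]
    for c in ('top','scene'):
        for k in knobs(c):
            p=np.array(k[3]); l=RM.T@(p-M)
            if k[4][2]-k[4][0]<5 or k[4][2]<120 or (abs(l[1])<140 and -130<l[0]<280) or not 380<np.hypot(*p)<900: continue
            for o in out:
                if np.hypot(*(o[0]-p))<25: o.append(p); break
            else: out.append([p])
    return [np.mean(o,0) for o in out]
def pick(p,yaw=Y):
    robot.movep([*p,200],rot(yaw+np.pi/2)); grip(.5,5)
    robot.servo_line([*p,60],feed=250); robot.servo_line([*p,26.5],feed=80)
    grip(0,4); g1=robot.observe()['grip_width']; grip(.5)
    robot.servo_line([*p,26.5],feed=50,rotation=rot(yaw)); grip(0,20)
    g=robot.observe()['grip_width']; print('widths',round(g1,3),round(g,3))
    robot.servo_line([*p,190],feed=250); return .15<g<.3
def place(q):
    robot.movep([*q,190],rot(Y)); robot.servo_line([*q,FZ+26+22],feed=200); robot.hold(.15)
    f0=robot.observe()['contact_force'][2]; off=[(0,0),(3,0),(-3,0),(0,3),(0,-3),(3,3),(-3,-3),(3,-3),(-3,3)]
    for o in off:
        d=np.r_[q+RM@o]
        z=FZ+26+22.; robot.servo_line([*d,z],feed=60)
        while z>FZ+26-7:
            z-=2; robot.servo_line([*d,z],feed=60); f=robot.observe()['contact_force'][2]-f0
            if f>4: break
        print('try',o,'z',round(z,1),'f',round(f,1))
        if z<FZ+26+7: break
    grip(.45); t=tcp(); robot.servo_line([t[0],t[1],190],feed=250)
def job(p,ij):
    print('cup',p,ij,'t',robot.observe()['t'])
    if not pick(np.array(p)): grip(.5); print('MISSED'); return False
    place(pocket(*ij)); print('t',robot.observe()['t']); return True
E
cat > d.py <<'E'
from h import *
C=cups(); print(np.round(C,1).tolist())
p=min(C,key=lambda p:np.hypot(*(p-[570,334])))
job(p,(1,1)); pic('top','t2.png')
for c in ('top','scene'): pic(c);print(c,*pts('cup0_mid',c,12),sep='\n  ')
print(np.round(cups(),1).tolist(),pocket(1,1))
E
python3 d.py
```

```text
[[570.4, 333.5], [457.4, 421.2], [429.4, 300.1], [428.8, -279.8], [448.4, -399.4], [566.1, -328.4], [483.1, -526.0]]
cup [570.4  333.55] (1, 1) t 15.7667
widths 0.215 0.215
try (0, 0) z 48.0 f 9.4
t 30.2667
top
  (0.89, [439.0, -532.0, 23.0], [465.0, 242.0])
  (0.87, [453.0, -394.0, 22.0], [418.0, 241.0])
  (0.37, [749.0, 317.0, 1.0], [183.0, 167.0])
  (0.3, [574.0, 78.0, 25.0], [260.0, 213.0])
scene
  (0.71, [610.0, 4.0, 17.0], [282.0, 245.0])
  (0.66, [530.0, 11.0, 25.0], [269.0, 228.0])
  (0.6, [451.0, -397.0, 24.0], [154.0, 277.0])
  (0.6, [495.0, 16.0, 24.0], [264.0, 222.0])
  (0.56, [459.0, 423.0, 23.0], [339.0, 166.0])
  (0.54, [439.0, -535.0, 25.0], [112.0, 298.0])
[[565.9, -327.3], [448.0, -398.5], [428.4, -279.4], [457.4, 421.2], [429.1, 300.8]] [578.23981805  81.48247313]
```

The first cup went to the floor at z = 48. The rest follow the same way, with a fresh look before each pick.

```bash
cat > e.py <<'E'
from h import *
for e,ij in [((457,421),(1,0)),((429,300),(0-1,1)),((566,-328),(1,-1)),((448,-399),(-1,0)),((428,-279),(-1,-1))]:
    C=cups(); p=min(C,key=lambda p:np.hypot(*(p-e)))
    if np.hypot(*(p-e))>60: print('no cup near',e,np.round(C)); break
    if not job(p,ij): break
t=tcp(); robot.movep([420,-250,400],rot(Y))
pic('top','t3.png');pic('scene','s3.png')
a=cv2.imread('pics/t3.png')[150:290,80:480];b=cv2.imread('pics/s3.png')[140:310,100:400]
print(np.round(cups(),1).tolist(),robot.observe()['t'])
cv2.imwrite('pics/c3.png',np.vstack([cv2.resize(a,(780,273)),cv2.resize(b[20:125,:],(780,273))]))
E
python3 e.py
```

```text
cup [457.35 421.2 ] (1, 0) t 30.7167
widths 0.215 0.206
try (0, 0) z 48.0 f 11.7
t 44.6667
cup [429.45 300.1 ] (-1, 1) t 44.7667
widths 0.214 0.211
try (0, 0) z 48.0 f 7.6
t 57.9
cup [ 565.9 -327.6] (1, -1) t 58.0
widths 0.213 0.211
try (0, 0) z 48.0 f 13.3
t 71.95
cup [ 448.05 -398.55] (-1, 0) t 72.05
widths 0.219 0.215
try (0, 0) z 48.0 f 5.9
t 86.4667
cup [ 428.4 -279.5] (-1, -1) t 86.5667
widths 0.213 0.212
try (0, 0) z 48.0 f 5.8
t 100.4083
[] 101.7417
```

View pics/c3.png

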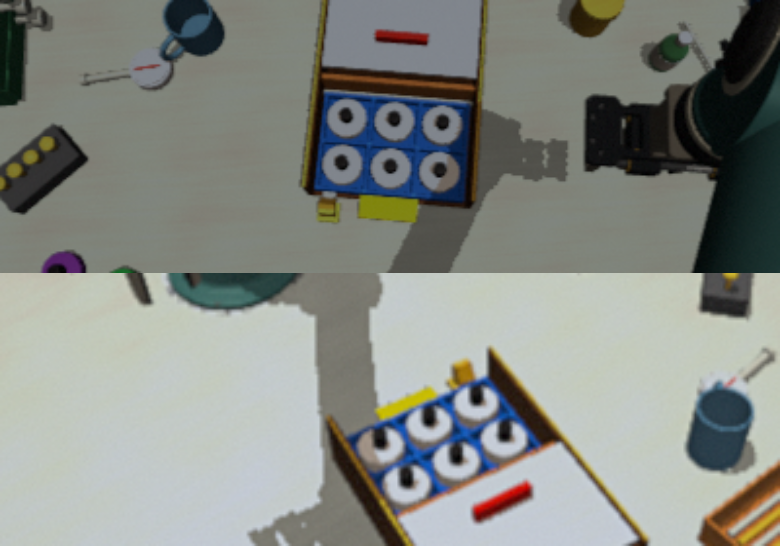

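All six cups are seated, one to a compartment, and none are left on the cart. Time to slide the cover.

```bash
cat > f.py <<'E'
from h import *
h=RM.T@(np.array([682,-11])-M); print('handle local',h)
g=lambda s:[*(M+RM@[h[0]+16-s,h[1]]),95.]
grip(0,10)
a=g(-20); robot.movep([a[0],a[1],220],rot(Y)); robot.servo_line(a,feed=120); robot.hold(.15)
f0=robot.observe()['contact_force']
robot.servo_line(g(0),feed=60); robot.servo_line(g(175),feed=70)
for s in range(178,206,3):
    robot.servo_line(g(s),feed=40); f=RM.T@(robot.observe()['contact_force']-f0)[:2]
    print(s,f.round(1),tcp().round(1))
    if f[0]>12: break
t=tcp(); b=t[:2]+RM@[12,0]; robot.servo_line([*b,95],feed=60); robot.servo_line([*b,230],feed=150)
robot.movep([420,-250,400],rot(Y)); robot.hold(.3)
pic('top','t4.png');pic('scene','s4.png'); print(robot.observe()['t'])
for c in ('top','scene'):
    for r in pts('cover_handle',c,2): print(r, RM.T@(np.array(r[1])[:2]-M)-h)
a=cv2.imread('pics/t4.png')[110:290,180:380];b=cv2.imread('pics/s4.png')[170:350,170:370]
cv2.imwrite('pics/c4.png',cv2.resize(np.hstack([a,b]),(800,360)))
E
python3 f.py
```

```text
handle local [153.18713669  -2.28717101]
178 [1.4 0.7] [521.   12.6  94.8]
181 [ 1.6 -0.1] [518.1  13.1  94.8]
184 [0.9 0.1] [515.3  13.6  94.9]
187 [ 5.6 -0.1] [514.5  13.7  95.2]
190 [12.8  0.8] [514.4  13.7  95.6]
112.8583
(0.66, [495.0, 20.0, 96.0], [280.0, 233.0]) [-189.52379988    3.27555793]
(0.57, [499.0, 16.0, 103.0], [264.0, 208.0]) [-1.84981056e+02 -9.54172337e-02]
```

View pics/c4.png

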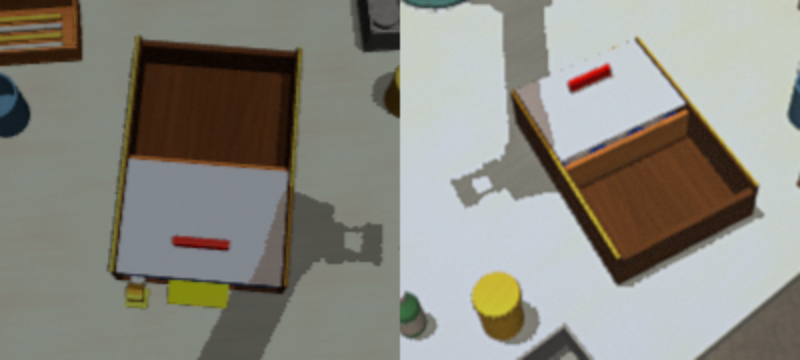

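The cover stopped hard at its end stop, about 187 to 190 mm along, and covers the whole tray. The robot is clear of everything, so I'm handing in.

```bash
python3 -c "
from h import *
print(robot.job_done())"
```

```text
the job is handed in; nothing more can be done
None
```

The job is handed in at about 113 s: the tray is latched level, all six white cups are seated one to a compartment, and the cover is home against its end stop; the hand-in returned no verdict.

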